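# Lay out finished base plates in their fitted trays

### The arm

A 6-joint arm with a two-finger parallel gripper is mounted at the origin on the work surface. World frame = base frame: x ahead of the robot, y to its left, z up, the work surface at z = 0. Lengths are in m, angles in rad, forces in N, time in s.
With the tool pointing down it reaches from about 0.35 to 0.975 m from the base axis. Payload 4.9 kg.
Tool frame: the origin (TCP) lies midway between the tips of the shut fingers; the grasp point (between the pads) lies 19 mm behind it; z points along the fingers, y is the line along which they close (so a half turn about z gives the same grasp; the last joint's range is limited). The gripper opens to 85 mm and grips with 20 to 120 N. Pads are 22 mm wide; open, the fingers measure 114 mm over their backs; the gripper's body (76 mm by 85 mm) begins 54 mm behind the grasp point. The pads swing forward as they close: fully open they stand 13 mm farther back than shut.
Start: joints at [-1.384, 0.053, 1.613, -0, 1.476, -0.119], TCP at [0.188, -0.596, 0.231] pointing down, gripper open.
Joint ranges: [-3.01, 3.01], [-1.01, 2.22], [0.06, 2.58], [-1.02, 4.17], [0.09, 2.62], [-3.14, 3.14]. Speed limits (rad/s): [2.57, 2.57, 3.14, 3.14, 3.14, 3.14].

### API

Orientations are given as a rotation vector (axis times angle).
In Python, from station import ctrl gives the robot as it stands.
- The arm moves only by the tool carry_out, never from a script. Its argument "moves" is a list of rows, each an object of numbers: "x", "y", "z": the shift along the tool's x, y, z in units of 25 mm (1.0 is 25 mm); "turn": the turn about the tool's z in rad. In form: [{"x": .., "y": .., "z": .., "turn": ..}, ...]. A call has exactly 8 rows; each row shifts and turns the commanded pose from where the row before left it, along the tool's axes as they then stand; what a row does not reach is not made up. A row lasts 1/10 s, in which the tool goes at most 50 mm and 8.59 degrees, less where a joint would pass 70% of its speed; a pose out of reach is approached as far as the arm can. A call is refused whole if a number of a shift passes 1 or a number of a turn 0.15, either way. A call with a gripper value outside its range is refused whole. "grip" is the finger opening in mm, from 0 to 85.4, set as the call begins (left out, the last holds). The fingers move at their own pace and stop on an object; "newtons" is the grip in N (left out, the last holds). Time passes only in rows, so rows that do not move let the fingers close, or fill a call up. It gives the time, the measured TCP pose, the force, the opening and the grip force at its end, in the units of the state.
- ctrl.get_obs(): the state, without advancing time (a new reading comes with each control period).
- ctrl.get_image(name): name is "scene" or "top" or "wrist"; returns the picture (384x512x3 uint8, red, green, blue); there is no depth.
- ctrl.calibration(name): a dict with "fx", "fy", "cx", "cy" (pixels), "k1" (the pictures are not rectified: a ray, as slopes to the right and down, at radius r is drawn at 1 + k1 r^2 times it, then the intrinsics apply), "R" (3x3) and "t" (3): a world point X has camera coordinates R X + t; the wrist camera has in their place "T_tool_cam" (4x4, takes a point from camera to tool coordinates, whose origin is the TCP and whose axes are the flange's). Camera axes: x right, y down, z forward; pixel columns grow to the right and rows downward; lengths in m; the calibration is good to about 2 mm. A picture is of the moment at which its call begins: read the wrist's pose just before it. calibration takes no time and is no camera call.
- ctrl.finish_job(): hands the job in; it is judged then, once.
Trained networks look in the newest picture that a camera, given by its name, has taken for a name from the list of things; names that differ only in an ending like _2 or _b are one class to them, and where a whole thing is asked for, a point or a joint stands for the part that bears it (a point fixed in the world has none). Each returns a list of dicts, best first, with "confidence" (0 to 1); they miss things now and then, are a little off and sometimes report something else, mostly with a low value. They report only what shows in the picture. A call takes as long as a camera call.
- ctrl.look_for(camera, query): "rect" ([left, top, width, height] in pixels, round what is visible of it).
- ctrl.mark_of(camera, query): "pixel" ([column, row] in pixels: a listed point, or the origin of a listed thing).
The state is a dict: "t": time; "q": joint angles; "dq": joint speeds; "effort": joint torques, N m; "tool_pos": TCP position; "tool_rot": TCP orientation; "contact_force": force on the tool from outside, world axes, zero at the start; "wrist_torque": the same for the moment, N m; "opening": finger opening in m; "grip_force": force on a finger pad.
Only numpy, scipy, OpenCV 4.12 (cv2) and the standard library are available. Lean on these libraries where they do the work, as an engineer would, in place of code of your own. Each camera call takes 0.05 s, during which the arm holds its last target. There are 200 camera calls.

### The job

Put each of the four loose black plates into the white tray of its own shape and size, so that it lies flat on the tray's floor inside the rim, bush side up. Set each plate down, do not let it drop, and leave the marker pen and the small red pot where they are.

Things in the scene. Friction and masses are not known exactly. Their poses are not given: they have to be found in the camera images.
- plate_big_square: Large square black anodised aluminium plate, 62 x 62 mm, 22 mm thick, lying flat, a small steel bush in the middle of its top. Origin: centre of the underside; z up. x and y square to its sides. Loose, 0.08 to 0.35 kg.
- plate_small_square: Small square black anodised aluminium plate, 44 x 44 mm, 22 mm thick, lying flat, a small steel bush in the middle of its top. Origin: centre of the underside; z up. x and y square to its sides. Loose, 0.08 to 0.35 kg.
- plate_oblong: Oblong black anodised aluminium plate, 88 x 40 mm, 22 mm thick, lying flat, a small steel bush in the middle of its top. Origin: centre of the underside; z up. x along its long sides, y across. Loose, 0.08 to 0.35 kg.
- plate_round: Round black anodised aluminium plate, 54 mm in diameter, 22 mm thick, lying flat, a small steel bush in the middle of its top. Origin: centre of the underside; z up. Loose, about 0.1 to 0.2 kg.
- tray_big_square: Large square shallow white tray for the large square plate, inside 82 x 82 mm. Origin: centre of the underside, on the table; z up. Floor 4 mm above the table, lined with grey felt; rim 4 mm wide, its top 8 mm above the table. Fixed to the table. x and y square to its sides.
- tray_small_square: Small square shallow white tray for the small square plate, inside 64 x 64 mm. Origin: centre of the underside, on the table; z up. Floor 4 mm above the table, lined with grey felt; rim 4 mm wide, its top 8 mm above the table. Fixed to the table. x and y square to its sides.
- tray_oblong: Oblong shallow white tray for the oblong plate, inside 108 x 60 mm. Origin: centre of the underside, on the table; z up. Floor 4 mm above the table, lined with grey felt; rim 4 mm wide, its top 8 mm above the table. Fixed to the table. x along its long sides, y across.
- tray_round: Round shallow white tray for the round plate, inside 74 mm in diameter. Origin: centre of the underside, on the table; z up. Floor 4 mm above the table, lined with grey felt; rim 4 mm wide, its top 8 mm above the table. Fixed to the table. 
- pen: Black marker pen, 130 mm long, 16 mm thick, lying among the plates and trays; loose. Origin: centre of its underside; x along the pen.
- pot: Small red plastic pot, open at the top, 58 mm across the rim, 55 mm tall, standing among the plates and trays; loose. Origin: centre of the underside.

How it is judged:
At the end, for the whole second after the job is handed in: Each of the four plates lies in the tray of its own shape and size, at rest: centre within 15 mm of the tray's centre (anywhere inside the rim), underside within 2.5 mm of the tray's floor, tilted less than 0.05 rad, top side up; pen and pot within 30 mm of where they were (horizontal distance between plate_big_square and tray_big_square below 0.015 m and z of plate_big_square in the frame of tray_big_square below 0.0065 m and angle between each of plate_big_square, plate_small_square, plate_oblong, plate_round's own z axis and vertical below 0.05 rad and linear speed of each of plate_big_square, plate_small_square, plate_oblong, plate_round below 0.02 m/s and horizontal distance between plate_small_square and tray_small_square below 0.015 m and z of plate_small_square in the frame of tray_small_square below 0.0065 m and horizontal distance between plate_oblong and tray_oblong below 0.015 m and z of plate_oblong in the frame of tray_oblong below 0.0065 m and horizontal distance between plate_round and tray_round below 0.015 m and z of plate_round in the frame of tray_round below 0.0065 m and distance of each of pen, pot from where it was at the start of the episode below 0.03 m); the robot touches nothing.
It fails at once if A plate was dropped (falls unheld faster than 0.65 m/s, that is from more than about 2 cm) ((linear speed of plate_big_square above 0.65 m/s and contact force between each of the arm, the fingers and plate_big_square below 0.05 N) or (linear speed of plate_small_square above 0.65 m/s and contact force between each of the arm, the fingers and plate_small_square below 0.05 N) or (linear speed of plate_oblong above 0.65 m/s and contact force between each of the arm, the fingers and plate_oblong below 0.05 N) or (linear speed of plate_round above 0.65 m/s and contact force between each of the arm, the fingers and plate_round below 0.05 N)).
It fails at once if The pen was moved by 3 cm or more (distance of pen from where it was at the start of the episode above 0.03 m).
It fails at once if The pot was moved by 3 cm or more (distance of pot from where it was at the start of the episode above 0.03 m).
It also fails if it takes over 115 s, if anything falls off the work surface, if the arm or the gripper's body presses on something with over 40 N, if the wrist force passes 120 N, or if a joint passes its speed limit or range.

## Working session

There is one attempt and no reset: what is moved stays moved. The work goes in short steps, Python scripts to look and compute and a tool call to move; the robot and the scene stay as the last step left them, time stands still between calls to the robot, and variables do not carry over. Pictures are saved under pics/ and viewed, at most 14 in all, crops included, and the job is handed in when it is done.

Besides the shell and the picture viewer there is one more tool, called as a command line: name --argument value ..., lists and objects as JSON in quotes. carry_out: Moves the arm, as the interface text tells. Its arguments: {"type":"object","properties":{"moves":{"type":"array"},"grip":{"type":"number"},"newtons":{"type":"number"}},"required":["moves"]}

```bash
ls; mkdir -p pics
cat > h.py <<'E'
import numpy as np, cv2
from station import ctrl
from scipy.spatial.transform import Rotation as R
def cam(name):
    c=ctrl.calibration(name)
    if 'R' in c: Rm=np.array(c['R']);t=np.array(c['t'])
    else:
        o=ctrl.get_obs();T=np.array(c['T_tool_cam']);Rt=R.from_rotvec(o['tool_rot']).as_matrix()
        Rc=Rt@T[:3,:3];p=Rt@T[:3,3]+np.array(o['tool_pos']);Rm=Rc.T;t=-Rm@p
    return c,Rm,t
def ray(c,uv):
    d=np.array([(uv[0]-c['cx'])/c['fx'],(uv[1]-c['cy'])/c['fy']]);s=d.copy()
    for _ in range(20): s=d/(1+c['k1']*(s@s))
    return np.array([s[0],s[1],1])
def world(C,uv,z):
    c,Rm,t=C;p=-Rm.T@t;d=Rm.T@ray(c,uv);return p+d*(z-p[2])/d[2]
def pic(name,f):
    C=cam(name);im=ctrl.get_image(name);cv2.imwrite('pics/'+f,im[:,:,::-1]);return C,im
names=['plate_big_square','plate_small_square','plate_oblong','plate_round','tray_big_square','tray_small_square','tray_oblong','tray_round','pen','pot']
E
python3 - <<'E'
from h import *
for n in ['top','scene']:
    C,im=pic(n,n+'0.png')
    print(n,-C[1].T@C[2])
    if n=='top':
      for q in names:
        z={'pl':.022,'tr':.004}.get(q[:2],0)
        for m in ctrl.mark_of(n,q)[:2]: print(q,np.round(m['pixel']),round(m['confidence'],2),world(C,m['pixel'],0).round(3))
o=ctrl.get_obs();print(o)
print(R.from_rotvec(o['tool_rot']).as_matrix().round(3), np.array(ctrl.calibration('wrist')['T_tool_cam']).round(3))
E
```

```text
pics
top [ 0.37552039 -0.00339228  1.01156779]
plate_big_square [189. 153.] 0.56 [0.627 0.139 0.   ]
plate_small_square [134. 251.] 0.64 [0.385 0.272 0.   ]
plate_oblong [208. 214.] 0.62 [0.472 0.091 0.   ]
plate_round [352. 245.] 0.66 [ 0.389 -0.258  0.   ]
tray_big_square [395. 188.] 0.72 [ 0.525 -0.373  0.   ]
tray_small_square [277. 207.] 0.65 [ 0.485 -0.077  0.   ]
tray_oblong [300. 153.] 0.81 [ 0.62 -0.14  0.  ]
tray_round [ 86. 195.] 0.94 [0.527 0.395 0.   ]
pot [350. 157.] 0.68 [ 0.607 -0.264  0.   ]
scene [0.99814034 0.40223642 1.02746351]
{'t': 0.6, 'q': array([-1.38399335e+00,  5.26668176e-02,  1.61289464e+00, -6.52632064e-06,
        1.47598355e+00, -1.19024304e-01]), 'dq': array([ 4.92100538e-04, -4.63763162e-04, -4.29031873e-04, -3.86153005e-04,
        2.31292712e-03, -4.36680971e-05]), 'effort': array([-7.02191646e-04, -3.93408823e+01, -3.70231497e+01, -1.24239218e-04,
        7.13997688e-04, -2.34205881e-07]), 'tool_pos': array([ 0.1881583 , -0.59599208,  0.23132737]), 'tool_rot': array([ 3.10488747e+00,  4.78516099e-01, -7.66383578e-06]), 'contact_force': array([-0.6524789 ,  0.09164728,  0.10693833]), 'wrist_torque': array([-0.06244725, -0.05921219, -0.04078911]), 'grip_force': 0.0, 'opening': 0.08533140048764805}
[[ 0.954  0.301  0.   ]
 [ 0.301 -0.954 -0.   ]
 [-0.     0.    -1.   ]] [[-0.001 -0.949 -0.317  0.081]
 [ 1.    -0.    -0.001  0.   ]
 [ 0.001 -0.317  0.949 -0.143]
 [ 0.     0.     0.     1.   ]]
```

Run:
```python
import cv2
a=cv2.imread('pics/top0.png');b=a[110:310,40:440];cv2.imwrite('pics/topc.png',cv2.resize(b,(800,400),interpolation=cv2.INTER_CUBIC))
```

```text
(no output)
```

View pics/topc.png

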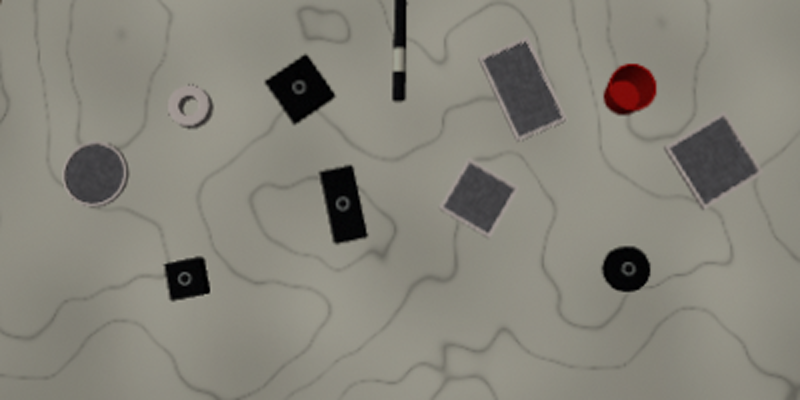

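View pics/scene0.png

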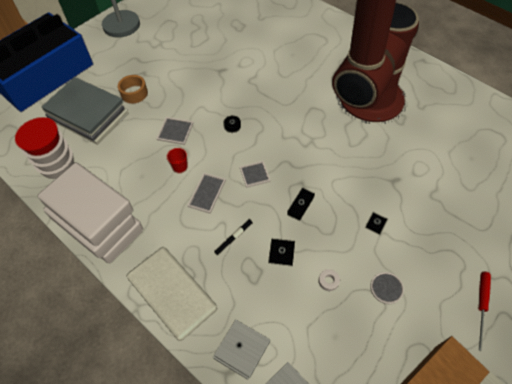

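The pictures show all four plates, the trays, the pen at about top pixel (240,135), the red pot at (355,155), and a white ring near the round tray that is not part of the job. Next I'll get centres and yaws by segmentation.

```bash
cat >> h.py <<'E'
def blob(C,im,seed,mask,z):
    n,l,s,c=cv2.connectedComponentsWithStats(mask.astype(np.uint8));u,v=np.round(seed).astype(int)
    k=np.bincount(l[max(v-8,0):v+9,max(u-8,0):u+9].ravel(),minlength=n);k[0]=0;i=k.argmax()
    cn=max(cv2.findContours((l==i).astype(np.uint8),cv2.RETR_EXTERNAL,cv2.CHAIN_APPROX_NONE)[0],key=len)[:,0]
    P=np.array([world(C,p,z)[:2] for p in cn]);r=cv2.minAreaRect((P*1000).astype(np.float32))
    return r
def go(x,y,z,yaw=None):
    "remaining travel in tool units (25mm) at present yaw, then turn; yaw=direction of tool y (mod pi)"
    o=ctrl.get_obs();M=R.from_rotvec(o['tool_rot']).as_matrix();d=M.T@(np.array([x,y,z])-o['tool_pos'])
    print('shift units',(d/.025).round(2),'t',round(o['t'],1))
    if yaw is not None:
        v=M.T@[np.cos(yaw),np.sin(yaw),0];a=np.arctan2(-v[0],v[1]);a=(a+np.pi/2)%np.pi-np.pi/2
        print('turn',round(a,3),'alt',round(a-np.sign(a)*np.pi,3),'q6',o['q'][5])
E
python3 - <<'E'
from h import *
C=cam('top');im=cv2.imread('pics/top0.png');g=im.max(2).astype(int);hsv=cv2.cvtColor(im,cv2.COLOR_BGR2HSV)
print(im[193,88],im[207,279],im[230,300],im[150,185])
dark=g<45;felt=(g>=60)&(g<105)
for n,s,z in [('big',(189,153),.022),('small',(132,249),.022),('obl',(211,212),.022),('rnd',(354,244),.022),('pen',(240,150),.012)]:
    r=blob(C,im,s,dark,z);print(n,'ctr',np.round(r[0]),'size',np.round(r[1]),'ang',round(r[2],1),'bush/seed',world(C,s,z)[:2].round(3))
for n,s in [('tbig',(395,190)),('tsmall',(279,209)),('tobl',(301,155)),('trnd',(88,197))]:
    r=blob(C,im,s,felt,.004);print(n,'ctr',np.round(r[0]),'size',np.round(r[1]),'ang',round(r[2],1))
E
```

```text
[71 68 69] [76 74 73] [131 142 145] [5 4 4]
big ctr [618. 133.] size [64. 60.] ang 33.5 bush/seed [0.621 0.135]
small ctr [391. 269.] size [43. 47.] ang 10.3 bush/seed [0.39  0.272]
obl ctr [475.  82.] size [87. 39.] ang 11.2 bush/seed [0.475 0.082]
rnd ctr [ 390. -254.] size [53. 50.] ang 88.3 bush/seed [ 0.391 -0.257]
pen ctr [622.  12.] size [12. 33.] ang 88.9 bush/seed [0.628 0.01 ]
tbig ctr [ 522. -377.] size [81. 81.] ang 28.9
tsmall ctr [482. -82.] size [63. 63.] ang 57.6
tobl ctr [ 618. -141.] size [107.  59.] ang 22.4
trnd ctr [522. 394.] size [73. 72.] ang 64.3
```

Run:
```python
from h import *
go(.390,-.256,.13)
```

```text
shift units [ 11.79 -10.54   4.05] t 0.6
```

carry_out --moves '[{"x": 0.98,"y": -0.88,"z": 0.2},{"x": 0.98,"y": -0.88,"z": 0.2},{"x": 0.98,"y": -0.88,"z": 0.2},{"x": 0.98,"y": -0.88,"z": 0.2},{"x": 0.98,"y": -0.88,"z": 0.2},{"x": 0.98,"y": -0.88,"z": 0.2},{"x": 0.98,"y": -0.88,"z": 0.2},{"x": 0.98,"y": -0.88,"z": 0.2}]' --grip 85

```text
validation failed for argument at $.mo...
```

carry_out --moves '[{"x": 0.98,"y": -0.88,"z": 0.6},{"x": 0.98,"y": -0.88,"z": 0.6},{"x": 0.98,"y": -0.88,"z": 0.6},{"x": 0.98,"y": -0.88,"z": 0.6},{"x": 0,"y": 0,"z": 0},{"x": 0,"y": 0,"z": 0},{"x": 0,"y": 0,"z": 0},{"x": 0,"y": 0,"z": 0}]'

```text
validation failed for argument at $.mo...
```

```bash
cat >> h.py <<'E'
def look(f,seed_xyz,z,mode):
    "wrist picture, blob nearest to the expected point"
    C,im=pic('wrist',f);c,Rm,t=C;p=Rm@np.array(seed_xyz)+t;s=p[:2]/p[2];s=s*(1+c['k1']*(s@s))
    uv=(s[0]*c['fx']+c['cx'],s[1]*c['fy']+c['cy']);g=im.max(2).astype(int)
    r=blob(C,im,uv,g<45 if mode=='dark' else (g>=50)&(g<110),z);print(f,'uv',np.round(uv),'ctr',np.round(r[0],1),'size',np.round(r[1],1),'ang',round(r[2],1))
    return C,im
E
python3 - <<'E'
from h import *
look('w1.png',(.39,-.256,.022),.022,'dark')
for m in ctrl.mark_of('wrist','plate_round')[:1]:print(m,world(cam('wrist'),m['pixel'],0))
go(.390,-.256,.0)
E
```

```text
w1.png uv [ -46. -166.] ctr [ 115.2 -620.7] size [473.8 701. ] ang 17.5
shift units [ 11.79 -10.54   9.25] t 0.7
```

View pics/w1.png

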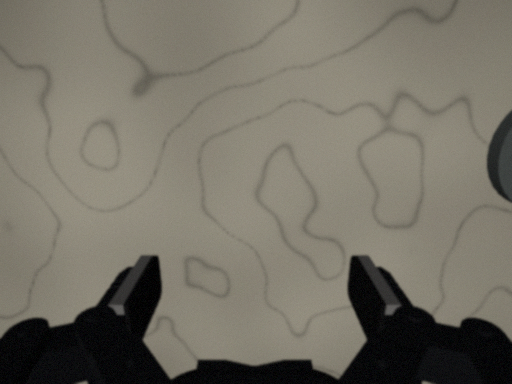

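The move call was refused, so the arm has not moved. The picture shows only bare table and the open fingers. The rows probably need all four fields, so I'll add "turn".

carry_out --moves '[{"x": 0.98,"y": -0.88,"z": 0.2,"turn": 0},{"x": 0.98,"y": -0.88,"z": 0.2,"turn": 0},{"x": 0.98,"y": -0.88,"z": 0.2,"turn": 0},{"x": 0.98,"y": -0.88,"z": 0.2,"turn": 0},{"x": 0.98,"y": -0.88,"z": 0.2,"turn": 0},{"x": 0.98,"y": -0.88,"z": 0.2,"turn": 0},{"x": 0.98,"y": -0.88,"z": 0.2,"turn": 0},{"x": 0.98,"y": -0.88,"z": 0.2,"turn": 0}]' --grip 85

```text
t: 1.5
tool_pos: [0.3226, -0.368, 0.1914]
tool_rot: [3.104, 0.478, 0.001]
contact_force: [1.4, 0.7, 0.5]
opening: 0.0853
grip_force: 0.0
```

carry_out --moves '[{"x": 0.98,"y": -0.88,"z": 0.6,"turn": 0},{"x": 0.98,"y": -0.88,"z": 0.6,"turn": 0},{"x": 0.98,"y": -0.88,"z": 0.6,"turn": 0},{"x": 0.98,"y": -0.88,"z": 0.6,"turn": 0},{"x": 0,"y": 0,"z": 0,"turn": 0},{"x": 0,"y": 0,"z": 0,"turn": 0},{"x": 0,"y": 0,"z": 0,"turn": 0},{"x": 0,"y": 0,"z": 0,"turn": 0}]'

```text
t: 2.3
tool_pos: [0.3891, -0.257, 0.1323]
tool_rot: [3.104, 0.476, 0.001]
contact_force: [0.0, -0.7, 0.1]
opening: 0.0852
grip_force: 0.0
```

Run:
```python
from h import *
look('w2.png',(.39,-.256,.022),.022,'dark')
for m in ctrl.mark_of('wrist','plate_round')[:1]:print(m,world(cam('wrist'),m['pixel'],0))
go(.390,-.256,.0)
```

```text
w2.png uv [254. 186.] ctr [ 388.5 -257.2] size [8.3 8.2] ang 61.2
{'pixel': [251.8, 176.9], 'confidence': 0.88} [ 0.3911835  -0.25360306  0.        ]
shift units [ 0.05 -0.02  5.28] t 2.4
```

View pics/w2.png

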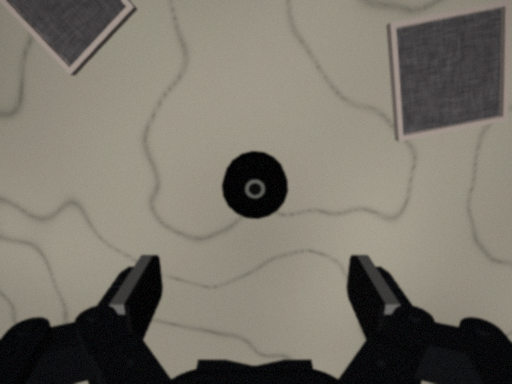

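The round plate sits at (255,187), and its bush is at (388.5, -257.2) mm, directly under the tool. I'll descend and grip.

carry_out --moves '[{"x": 0,"y": 0,"z": 1,"turn": 0},{"x": 0,"y": 0,"z": 1,"turn": 0},{"x": 0,"y": 0,"z": 1,"turn": 0},{"x": 0,"y": 0,"z": 1,"turn": 0},{"x": 0,"y": 0,"z": 0.8,"turn": 0},{"x": 0,"y": 0,"z": 0.33,"turn": 0},{"x": 0,"y": 0,"z": 0,"turn": 0},{"x": 0,"y": 0,"z": 0,"turn": 0}]'

```text
t: 3.2
tool_pos: [0.3896, -0.2565, 0.004]
tool_rot: [3.104, 0.478, 0.001]
contact_force: [-0.3, 0.5, 1.2]
opening: 0.0848
grip_force: 0.0
```

carry_out --moves '[{"x": 0,"y": 0,"z": 0,"turn": 0},{"x": 0,"y": 0,"z": 0,"turn": 0},{"x": 0,"y": 0,"z": 0,"turn": 0},{"x": 0,"y": 0,"z": 0,"turn": 0},{"x": 0,"y": 0,"z": 0,"turn": 0},{"x": 0,"y": 0,"z": 0,"turn": 0},{"x": 0,"y": 0,"z": 0,"turn": 0},{"x": 0,"y": 0,"z": 0,"turn": 0}]' --grip 40 --newtons 60

```text
t: 4.0
tool_pos: [0.3901, -0.2567, 0.0047]
tool_rot: [3.103, 0.478, 0.003]
contact_force: [-1.5, 0.7, 6.2]
opening: 0.0518
grip_force: 63.0
```

carry_out --moves '[{"x": 0,"y": 0,"z": -0.3,"turn": 0},{"x": 0,"y": 0,"z": -0.7,"turn": 0},{"x": 0,"y": 0,"z": -1,"turn": 0},{"x": 0,"y": 0,"z": -1,"turn": 0},{"x": 0,"y": 0,"z": -1,"turn": 0},{"x": 0,"y": 0,"z": -0.6,"turn": 0},{"x": 0,"y": 0,"z": 0,"turn": 0},{"x": 0,"y": 0,"z": 0,"turn": 0}]'

```text
t: 4.8
tool_pos: [0.3888, -0.2554, 0.1177]
tool_rot: [-3.105, -0.479, 0.0]
contact_force: [-0.9, 0.2, -2.0]
opening: 0.0516
grip_force: 62.9
```

Run:
```python
from h import *
pic('wrist','w3.png');go(.522,.394,.12)
```

```text
shift units [ 12.91 -23.15  -0.1 ] t 4.8
```

View pics/w3.png

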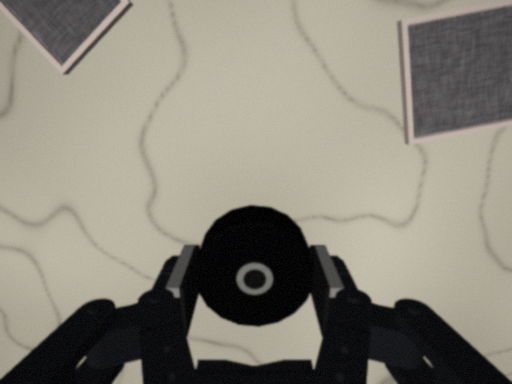

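The plate is gripped centrally at (255,265) and looks level. I'll carry it to the round tray.

carry_out --moves '[{"x": 0.3,"y": -0.5,"z": 0,"turn": 0},{"x": 0.55,"y": -0.98,"z": 0,"turn": 0},{"x": 0.55,"y": -0.98,"z": 0,"turn": 0},{"x": 0.55,"y": -0.98,"z": 0,"turn": 0},{"x": 0.55,"y": -0.98,"z": 0,"turn": 0},{"x": 0.55,"y": -0.98,"z": 0,"turn": 0},{"x": 0.55,"y": -0.98,"z": 0,"turn": 0},{"x": 0.55,"y": -0.98,"z": 0,"turn": 0}]'

```text
t: 5.65
tool_pos: [0.4316, -0.0468, 0.1166]
tool_rot: [-3.103, -0.479, 0.003]
contact_force: [-0.0, 1.1, -1.8]
opening: 0.0518
grip_force: 63.0
```

carry_out --moves '[{"x": 0.55,"y": -0.98,"z": 0,"turn": 0},{"x": 0.55,"y": -0.98,"z": 0,"turn": 0},{"x": 0.55,"y": -0.98,"z": 0,"turn": 0},{"x": 0.55,"y": -0.98,"z": 0,"turn": 0},{"x": 0.55,"y": -0.98,"z": 0,"turn": 0},{"x": 0.55,"y": -0.98,"z": 0,"turn": 0},{"x": 0.55,"y": -0.98,"z": 0,"turn": 0},{"x": 0.55,"y": -0.98,"z": 0,"turn": 0}]'

```text
t: 6.45
tool_pos: [0.4771, 0.1728, 0.1165]
tool_rot: [-3.105, -0.479, 0.004]
contact_force: [0.3, -0.4, -1.3]
opening: 0.0517
grip_force: 63.0
```

carry_out --moves '[{"x": 0.55,"y": -0.98,"z": 0,"turn": 0},{"x": 0.55,"y": -0.98,"z": 0,"turn": 0},{"x": 0.55,"y": -0.98,"z": 0,"turn": 0},{"x": 0.55,"y": -0.98,"z": 0,"turn": 0},{"x": 0.55,"y": -0.98,"z": 0,"turn": 0},{"x": 0.55,"y": -0.98,"z": 0,"turn": 0},{"x": 0.5,"y": -0.98,"z": 0,"turn": 0},{"x": 0.3,"y": -0.6,"z": 0,"turn": 0}]'

```text
t: 7.25
tool_pos: [0.5186, 0.3816, 0.1164]
tool_rot: [3.104, 0.481, -0.004]
contact_force: [-0.1, -0.1, -2.2]
opening: 0.0522
grip_force: 63.0
```

Run:
```python
from h import *
go(.522,.394,.009)
look('w4.png',(.522,.394,.004),.004,'felt')
```

```text
shift units [ 0.29 -0.43  4.29] t 7.2
w4.png uv [241. 178.] ctr [384.3 456.6] size [ 75.2 371.7] ang 63.4
```

View pics/w4.png

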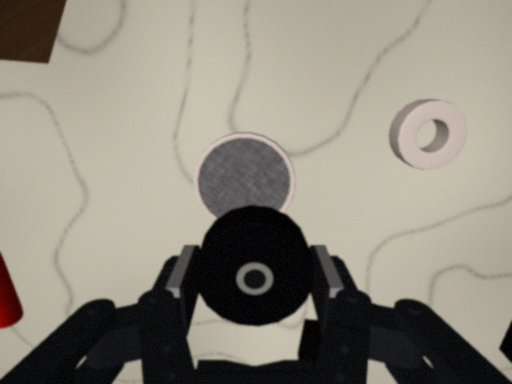

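The tray is at (245,180), about 3 mm off the earlier estimate. I'll correct for that and lower.

carry_out --moves '[{"x": 0.29,"y": -0.33,"z": 0.3,"turn": 0},{"x": 0,"y": 0,"z": 0.9,"turn": 0},{"x": 0,"y": 0,"z": 0.9,"turn": 0},{"x": 0,"y": 0,"z": 0.9,"turn": 0},{"x": 0,"y": 0,"z": 0.6,"turn": 0},{"x": 0,"y": 0,"z": 0.4,"turn": 0},{"x": 0,"y": 0,"z": 0.2,"turn": 0},{"x": 0,"y": 0,"z": 0,"turn": 0}]'

```text
t: 8.1
tool_pos: [0.5245, 0.3896, 0.0127]
tool_rot: [3.105, 0.478, -0.001]
contact_force: [-0.1, -0.2, -1.6]
opening: 0.052
grip_force: 63.1
```

carry_out --moves '[{"x": 0,"y": 0,"z": 0.06,"turn": 0},{"x": 0,"y": 0,"z": 0.06,"turn": 0},{"x": 0,"y": 0,"z": 0,"turn": 0},{"x": 0,"y": 0,"z": 0,"turn": 0},{"x": 0,"y": 0,"z": 0,"turn": 0},{"x": 0,"y": 0,"z": 0,"turn": 0},{"x": 0,"y": 0,"z": 0,"turn": 0},{"x": 0,"y": 0,"z": 0,"turn": 0}]'

```text
t: 8.9
tool_pos: [0.5245, 0.3898, 0.0101]
tool_rot: [-3.105, -0.479, 0.0]
contact_force: [-0.7, -0.8, -1.4]
opening: 0.0516
grip_force: 63.1
```

carry_out --moves '[{"x": 0,"y": 0,"z": 0.04,"turn": 0},{"x": 0,"y": 0,"z": 0.03,"turn": 0},{"x": 0,"y": 0,"z": 0,"turn": 0},{"x": 0,"y": 0,"z": 0,"turn": 0},{"x": 0,"y": 0,"z": 0,"turn": 0},{"x": 0,"y": 0,"z": 0,"turn": 0},{"x": 0,"y": 0,"z": 0,"turn": 0},{"x": 0,"y": 0,"z": 0,"turn": 0}]'

```text
t: 9.7
tool_pos: [0.5246, 0.3899, 0.0088]
tool_rot: [-3.105, -0.479, -0.0]
contact_force: [-2.6, -1.3, 5.9]
opening: 0.052
grip_force: 63.6
```

carry_out --moves '[{"x": 0,"y": 0,"z": 0,"turn": 0},{"x": 0,"y": 0,"z": 0,"turn": 0},{"x": 0,"y": 0,"z": 0,"turn": 0},{"x": 0,"y": 0,"z": 0,"turn": 0},{"x": 0,"y": 0,"z": 0,"turn": 0},{"x": 0,"y": 0,"z": 0,"turn": 0},{"x": 0,"y": 0,"z": -0.2,"turn": 0},{"x": 0,"y": 0,"z": -0.5,"turn": 0}]' --grip 85

```text
t: 10.5
tool_pos: [0.5235, 0.3892, 0.025]
tool_rot: [3.104, 0.478, -0.004]
contact_force: [-1.4, 0.2, -0.2]
opening: 0.0852
grip_force: 0.0
```

carry_out --moves '[{"x": 0,"y": 0,"z": -1,"turn": 0},{"x": 0,"y": 0,"z": -1,"turn": 0},{"x": 0,"y": 0,"z": -1,"turn": 0},{"x": 0,"y": 0,"z": -1,"turn": 0},{"x": 0,"y": 0,"z": 0,"turn": 0},{"x": 0,"y": 0,"z": 0,"turn": 0},{"x": 0,"y": 0,"z": 0,"turn": 0},{"x": 0,"y": 0,"z": 0,"turn": 0}]'

```text
t: 11.3
tool_pos: [0.5236, 0.3892, 0.124]
tool_rot: [3.104, 0.478, -0.004]
contact_force: [-0.1, -0.2, -0.6]
opening: 0.0853
grip_force: 0.0
```

Run:
```python
from h import *
look('w5.png',(.524,.390,.026),.026,'dark')
look('w5.png',(.524,.360,.004),.004,'felt')
go(.391,.270,.125,np.radians(100.3))
```

```text
w5.png uv [254. 191.] ctr [523.2 389.8] size [8.3 8.4] ang 45.2
w5.png uv [288. 193.] ctr [518.4 391.2] size [72.4 73.8] ang 62.7
shift units [-6.5   2.95 -0.01] t 11.4
turn 0.126 alt -3.016 q6 1.7902406651946405
```

View pics/w5.png

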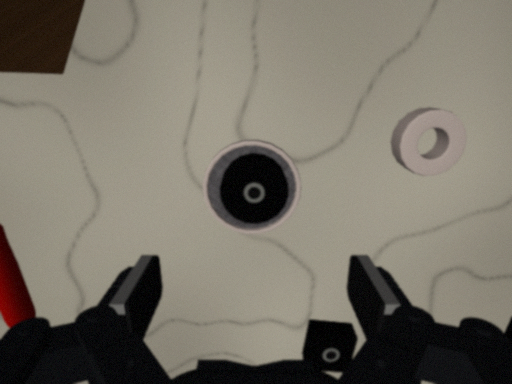

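The round plate lies in its tray about 5 mm off centre. The small square is next.

carry_out --moves '[{"x": -0.93,"y": 0.42,"z": 0,"turn": 0},{"x": -0.93,"y": 0.42,"z": 0,"turn": 0},{"x": -0.93,"y": 0.42,"z": 0,"turn": 0},{"x": -0.93,"y": 0.42,"z": 0,"turn": 0},{"x": -0.93,"y": 0.42,"z": 0,"turn": 0},{"x": -0.93,"y": 0.42,"z": 0,"turn": 0},{"x": -0.93,"y": 0.42,"z": 0,"turn": 0},{"x": 0,"y": 0,"z": 0,"turn": 0.126}]'

```text
t: 12.2
tool_pos: [0.389, 0.269, 0.1244]
tool_rot: [3.128, 0.276, -0.004]
contact_force: [0.9, 0.4, -0.1]
opening: 0.0851
grip_force: 0.0
```

carry_out --moves '[{"x": 0,"y": 0,"z": 0,"turn": 0},{"x": 0,"y": 0,"z": 0,"turn": 0},{"x": 0,"y": 0,"z": 0,"turn": 0},{"x": 0,"y": 0,"z": 0,"turn": 0},{"x": 0,"y": 0,"z": 0,"turn": 0},{"x": 0,"y": 0,"z": 0,"turn": 0},{"x": 0,"y": 0,"z": 0,"turn": 0},{"x": 0,"y": 0,"z": 0,"turn": 0}]'

```text
t: 13.0
tool_pos: [0.3914, 0.2707, 0.1258]
tool_rot: [3.129, 0.282, -0.0]
contact_force: [-0.8, -0.4, 0.1]
opening: 0.0851
grip_force: 0.0
```

```bash
cat >> h.py <<'E'
def bush(f,xy,zt):
    C,im=look(f,(*xy,zt),zt,'dark')
    c,Rm,t=C;g=im.max(2).astype(int);o=[]
    m=(g<45).astype(np.uint8);n,l,s,cc=cv2.connectedComponentsWithStats(m)
    for k in range(1,n):
        if s[k,4]>300: 
            w=world(C,cc[k],zt)[:2]
            if np.hypot(*(w-np.array(xy)))<.03:
                cn=max(cv2.findContours((l==k).astype(np.uint8),cv2.RETR_EXTERNAL,cv2.CHAIN_APPROX_NONE)[0],key=len)[:,0]
                r=cv2.minAreaRect((np.array([world(C,p,zt)[:2] for p in cn])*1000).astype(np.float32));print('plate',np.round(r[0],1),np.round(r[1],1),round(r[2],1))
E
python3 - <<'E'
from h import *
bush('w6.png',(.391,.270),.022)
go(.391,.270,.003,np.radians(100.3))
E
```

```text
w6.png uv [255. 191.] ctr [388.7 270.6] size [7.5 7.9] ang 10.3
plate [391.3 271.2] [45.6 42.2] 10.3
shift units [-0.02  0.02  4.91] t 13.1
turn 0.0 alt -3.141 q6 1.8393015740400365
```

carry_out --moves '[{"x": -0.05,"y": 0,"z": 1,"turn": 0},{"x": 0,"y": 0,"z": 1,"turn": 0},{"x": 0,"y": 0,"z": 1,"turn": 0},{"x": 0,"y": 0,"z": 1,"turn": 0},{"x": 0,"y": 0,"z": 0.6,"turn": 0},{"x": 0,"y": 0,"z": 0.25,"turn": 0},{"x": 0,"y": 0,"z": 0,"turn": 0},{"x": 0,"y": 0,"z": 0,"turn": 0}]'

```text
t: 13.85
tool_pos: [0.3909, 0.2708, 0.0054]
tool_rot: [-3.128, -0.282, -0.002]
contact_force: [0.3, -0.1, 0.5]
opening: 0.085
grip_force: 0.0
```

carry_out --moves '[{"x": 0,"y": 0,"z": 0,"turn": 0},{"x": 0,"y": 0,"z": 0,"turn": 0},{"x": 0,"y": 0,"z": 0,"turn": 0},{"x": 0,"y": 0,"z": 0,"turn": 0},{"x": 0,"y": 0,"z": 0,"turn": 0},{"x": 0,"y": 0,"z": 0,"turn": 0},{"x": 0,"y": 0,"z": 0,"turn": 0},{"x": 0,"y": 0,"z": 0,"turn": 0}]' --grip 30

```text
t: 14.65
tool_pos: [0.3911, 0.2709, 0.0056]
tool_rot: [-3.128, -0.282, -0.003]
contact_force: [-0.7, -0.6, 5.9]
opening: 0.0427
grip_force: 63.1
```

carry_out --moves '[{"x": 0,"y": 0,"z": -0.3,"turn": 0},{"x": 0,"y": 0,"z": -0.7,"turn": 0},{"x": 0,"y": 0,"z": -1,"turn": 0},{"x": 0,"y": 0,"z": -1,"turn": 0},{"x": 0,"y": 0,"z": -1,"turn": 0},{"x": 0,"y": 0,"z": -0.6,"turn": 0},{"x": 0,"y": 0,"z": 0,"turn": 0},{"x": 0,"y": 0,"z": 0,"turn": 0}]'

```text
t: 15.45
tool_pos: [0.3896, 0.2702, 0.1187]
tool_rot: [3.128, 0.282, -0.002]
contact_force: [-0.5, 0.1, -0.9]
opening: 0.0428
grip_force: 62.4
```

Run:
```python
from h import *
go(.482,-.082,.12,np.radians(147.6)); go(.482,-.082,.12,np.radians(57.6))
```

```text
shift units [ 1.12 14.52 -0.05] t 15.4
turn -0.826 alt 2.316 q6 1.8401433864208885
shift units [ 1.12 14.52 -0.05] t 15.4
turn 0.745 alt -2.396 q6 1.8401433864208885
```

Held at 42.7 mm opening. Carrying it to the small tray.

carry_out --moves '[{"x": 0.07,"y": 0.5,"z": 0,"turn": 0},{"x": 0.075,"y": 0.97,"z": 0,"turn": 0},{"x": 0.075,"y": 0.97,"z": 0,"turn": 0},{"x": 0.075,"y": 0.97,"z": 0,"turn": 0},{"x": 0.075,"y": 0.97,"z": 0,"turn": 0},{"x": 0.075,"y": 0.97,"z": 0,"turn": 0},{"x": 0.075,"y": 0.97,"z": 0,"turn": 0},{"x": 0.075,"y": 0.97,"z": 0,"turn": 0}]'

```text
t: 16.25
tool_pos: [0.4364, 0.092, 0.1178]
tool_rot: [3.129, 0.281, -0.005]
contact_force: [-0.1, -0.8, -1.6]
opening: 0.0427
grip_force: 62.4
```

carry_out --moves '[{"x": 0.075,"y": 0.97,"z": 0,"turn": 0},{"x": 0.075,"y": 0.97,"z": 0,"turn": 0},{"x": 0.075,"y": 0.97,"z": 0,"turn": 0},{"x": 0.075,"y": 0.97,"z": 0,"turn": 0},{"x": 0.075,"y": 0.97,"z": 0,"turn": 0},{"x": 0.075,"y": 0.97,"z": 0,"turn": 0},{"x": 0.075,"y": 0.9,"z": 0,"turn": 0},{"x": 0,"y": 0.5,"z": 0,"turn": 0}]'

```text
t: 17.05
tool_pos: [0.4817, -0.0833, 0.118]
tool_rot: [-3.128, -0.279, 0.004]
contact_force: [0.3, -0.3, -1.1]
opening: 0.0426
grip_force: 62.3
```

carry_out --moves '[{"x": 0,"y": 0,"z": 0,"turn": -0.138},{"x": 0,"y": 0,"z": 0,"turn": -0.138},{"x": 0,"y": 0,"z": 0,"turn": -0.138},{"x": 0,"y": 0,"z": 0,"turn": -0.138},{"x": 0,"y": 0,"z": 0,"turn": -0.138},{"x": 0,"y": 0,"z": 0,"turn": -0.136},{"x": 0,"y": 0,"z": 0,"turn": 0},{"x": 0,"y": 0,"z": 0,"turn": 0}]'

```text
t: 17.85
tool_pos: [0.482, -0.0814, 0.1187]
tool_rot: [-2.754, -1.51, 0.002]
contact_force: [-0.5, 0.3, -2.0]
opening: 0.0428
grip_force: 62.3
```

Run:
```python
from h import *
go(.482,-.082,.011,np.radians(147.6))
look('w7.png',(.482,-.082,.004),.004,'felt')
```

```text
shift units [-0.02  0.02  4.31] t 17.9
turn -0.002 alt 3.139 q6 0.24811631388211378
w7.png uv [256. 187.] ctr [ 328.8 -103.9] size [389.1  82. ] ang 8.2
```

View pics/w7.png

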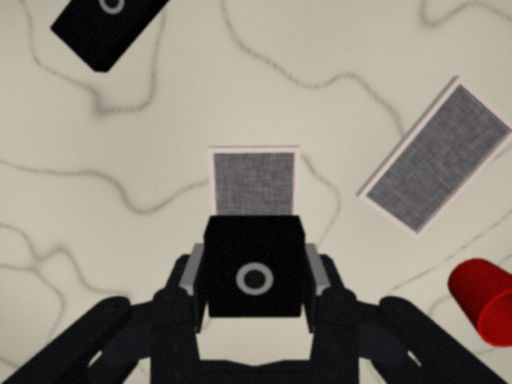

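The plate is square to the tray and centred over it at u≈255. Lowering.

carry_out --moves '[{"x": 0,"y": 0,"z": 0.4,"turn": 0},{"x": 0,"y": 0,"z": 0.9,"turn": 0},{"x": 0,"y": 0,"z": 0.9,"turn": 0},{"x": 0,"y": 0,"z": 0.9,"turn": 0},{"x": 0,"y": 0,"z": 0.6,"turn": 0},{"x": 0,"y": 0,"z": 0.4,"turn": 0},{"x": 0,"y": 0,"z": 0.14,"turn": 0},{"x": 0,"y": 0,"z": 0,"turn": 0}]'

```text
t: 18.7
tool_pos: [0.4824, -0.0814, 0.0132]
tool_rot: [-2.752, -1.513, 0.001]
contact_force: [-0.0, 0.1, -1.6]
opening: 0.0427
grip_force: 62.4
```

carry_out --moves '[{"x": 0,"y": 0,"z": 0.04,"turn": 0},{"x": 0,"y": 0,"z": 0.04,"turn": 0},{"x": 0,"y": 0,"z": 0.04,"turn": 0},{"x": 0,"y": 0,"z": 0,"turn": 0},{"x": 0,"y": 0,"z": 0,"turn": 0},{"x": 0,"y": 0,"z": 0,"turn": 0},{"x": 0,"y": 0,"z": 0,"turn": 0},{"x": 0,"y": 0,"z": 0,"turn": 0}]'

```text
t: 19.5
tool_pos: [0.4826, -0.0814, 0.0106]
tool_rot: [2.753, 1.514, 0.0]
contact_force: [-0.3, 0.3, -1.1]
opening: 0.0424
grip_force: 62.4
```

carry_out --moves '[{"x": 0,"y": 0,"z": 0.04,"turn": 0},{"x": 0,"y": 0,"z": 0.03,"turn": 0},{"x": 0,"y": 0,"z": 0,"turn": 0},{"x": 0,"y": 0,"z": 0,"turn": 0},{"x": 0,"y": 0,"z": 0,"turn": 0},{"x": 0,"y": 0,"z": 0,"turn": 0},{"x": 0,"y": 0,"z": 0,"turn": 0},{"x": 0,"y": 0,"z": 0,"turn": 0}]'

```text
t: 20.3
tool_pos: [0.4828, -0.0815, 0.0096]
tool_rot: [-2.752, -1.514, 0.0]
contact_force: [-3.0, 0.4, 4.8]
opening: 0.0424
grip_force: 63.1
```

carry_out --moves '[{"x": 0,"y": 0,"z": 0,"turn": 0},{"x": 0,"y": 0,"z": 0,"turn": 0},{"x": 0,"y": 0,"z": 0,"turn": 0},{"x": 0,"y": 0,"z": 0,"turn": 0},{"x": 0,"y": 0,"z": 0,"turn": 0},{"x": 0,"y": 0,"z": 0,"turn": 0},{"x": 0,"y": 0,"z": -0.2,"turn": 0},{"x": 0,"y": 0,"z": -0.5,"turn": 0}]' --grip 85

```text
t: 21.1
tool_pos: [0.4816, -0.0811, 0.0258]
tool_rot: [-2.751, -1.513, 0.003]
contact_force: [0.2, 0.5, 0.7]
opening: 0.0849
grip_force: 0.0
```

carry_out --moves '[{"x": 0,"y": 0,"z": -1,"turn": 0},{"x": 0,"y": 0,"z": -1,"turn": 0},{"x": 0,"y": 0,"z": -1,"turn": 0},{"x": 0,"y": 0,"z": -1,"turn": 0},{"x": 0,"y": 0,"z": 0,"turn": 0},{"x": 0,"y": 0,"z": 0,"turn": 0},{"x": 0,"y": 0,"z": 0,"turn": 0},{"x": 0,"y": 0,"z": 0,"turn": 0}]'

```text
t: 21.9
tool_pos: [0.4816, -0.0812, 0.1248]
tool_rot: [-2.751, -1.513, 0.003]
contact_force: [0.3, 0.5, -0.0]
opening: 0.085
grip_force: 0.0
```

Run:
```python
from h import *
bush('w8.png',(.482,-.082),.026)
look('w8b.png',(.482,-.055,.004),.004,'felt')
go(.475,.082,.125,np.radians(101.2))
```

```text
w8.png uv [257. 193.] ctr [481.2 -82.2] size [8.2 7.8] ang 57.7
plate [482.8 -80.1] [47.2 43.6] 57.7
w8b.png uv [239. 158.] ctr [479.  -83.5] size [61.8 63.3] ang 57.7
shift units [ 5.37 -3.73  0.01] t 22.0
turn 0.81 alt -2.331 q6 0.24558208010004
```

The small plate is in its tray, about 3 mm off centre at z contact. The oblong is next.

carry_out --moves '[{"x": 0.9,"y": -0.62,"z": 0,"turn": 0},{"x": 0.9,"y": -0.62,"z": 0,"turn": 0},{"x": 0.9,"y": -0.62,"z": 0,"turn": 0},{"x": 0.9,"y": -0.62,"z": 0,"turn": 0},{"x": 0.9,"y": -0.62,"z": 0,"turn": 0},{"x": 0.87,"y": -0.63,"z": 0,"turn": 0},{"x": 0,"y": 0,"z": 0,"turn": 0},{"x": 0,"y": 0,"z": 0,"turn": 0}]'

```text
t: 22.8
tool_pos: [0.4754, 0.082, 0.1257]
tool_rot: [-2.751, -1.516, 0.002]
contact_force: [-0.2, -0.3, -0.1]
opening: 0.0849
grip_force: 0.0
```

carry_out --moves '[{"x": 0,"y": 0,"z": 0,"turn": 0.135},{"x": 0,"y": 0,"z": 0,"turn": 0.135},{"x": 0,"y": 0,"z": 0,"turn": 0.135},{"x": 0,"y": 0,"z": 0,"turn": 0.135},{"x": 0,"y": 0,"z": 0,"turn": 0.135},{"x": 0,"y": 0,"z": 0,"turn": 0.135},{"x": 0,"y": 0,"z": 0,"turn": 0},{"x": 0,"y": 0,"z": 0,"turn": 0}]'

```text
t: 23.6
tool_pos: [0.4758, 0.0811, 0.1261]
tool_rot: [3.126, 0.31, -0.001]
contact_force: [0.2, 0.1, -0.5]
opening: 0.085
grip_force: 0.0
```

Run:
```python
from h import *
bush('w9.png',(.475,.082),.022)
go(.475,.082,.0045,np.radians(101.2))
```

```text
w9.png uv [253. 191.] ctr [474.1  81.2] size [8.3 7.9] ang 11.0
plate [476.2  82. ] [88.7 38. ] 11.1
shift units [-0.02 -0.04  4.87] t 23.6
turn 0.002 alt -3.14 q6 1.3885186139535364
```

carry_out --moves '[{"x": -0.05,"y": 0,"z": 1,"turn": 0},{"x": 0,"y": 0,"z": 1,"turn": 0},{"x": 0,"y": 0,"z": 1,"turn": 0},{"x": 0,"y": 0,"z": 1,"turn": 0},{"x": 0,"y": 0,"z": 0.6,"turn": 0},{"x": 0,"y": 0,"z": 0.23,"turn": 0},{"x": 0,"y": 0,"z": 0,"turn": 0},{"x": 0,"y": 0,"z": 0,"turn": 0}]'

```text
t: 24.45
tool_pos: [0.4753, 0.0816, 0.0064]
tool_rot: [3.126, 0.308, 0.002]
contact_force: [0.0, -0.5, -0.4]
opening: 0.0851
grip_force: 0.0
```

carry_out --moves '[{"x": 0,"y": 0,"z": 0,"turn": 0},{"x": 0,"y": 0,"z": 0,"turn": 0},{"x": 0,"y": 0,"z": 0,"turn": 0},{"x": 0,"y": 0,"z": 0,"turn": 0},{"x": 0,"y": 0,"z": 0,"turn": 0},{"x": 0,"y": 0,"z": 0,"turn": 0},{"x": 0,"y": 0,"z": 0,"turn": 0},{"x": 0,"y": 0,"z": 0,"turn": 0}]' --grip 28

```text
t: 25.25
tool_pos: [0.4754, 0.0816, 0.0065]
tool_rot: [3.126, 0.307, 0.002]
contact_force: [0.6, -0.3, 5.4]
opening: 0.0383
grip_force: 62.9
```

carry_out --moves '[{"x": 0,"y": 0,"z": -0.3,"turn": 0},{"x": 0,"y": 0,"z": -0.7,"turn": 0},{"x": 0,"y": 0,"z": -1,"turn": 0},{"x": 0,"y": 0,"z": -1,"turn": 0},{"x": 0,"y": 0,"z": -1,"turn": 0},{"x": 0,"y": 0,"z": -0.6,"turn": 0},{"x": 0,"y": 0,"z": 0,"turn": 0},{"x": 0,"y": 0,"z": 0,"turn": 0}]'

```text
t: 26.05
tool_pos: [0.4738, 0.0816, 0.1196]
tool_rot: [-3.126, -0.307, 0.002]
contact_force: [0.1, 0.1, -2.2]
opening: 0.0386
grip_force: 62.1
```

Run:
```python
from h import *
go(.618,-.141,.12,np.radians(112.4))
```

```text
shift units [ 3.92  9.86 -0.02] t 26.1
turn -0.195 alt 2.946 q6 1.3906159024072793
```

carry_out --moves '[{"x": 0.3,"y": 0.5,"z": 0,"turn": 0},{"x": 0.38,"y": 0.95,"z": 0,"turn": 0},{"x": 0.38,"y": 0.95,"z": 0,"turn": 0},{"x": 0.38,"y": 0.95,"z": 0,"turn": 0},{"x": 0.38,"y": 0.95,"z": 0,"turn": 0},{"x": 0.38,"y": 0.95,"z": 0,"turn": 0},{"x": 0.38,"y": 0.95,"z": 0,"turn": 0},{"x": 0.38,"y": 0.95,"z": 0,"turn": 0}]'

```text
t: 26.85
tool_pos: [0.5817, -0.081, 0.1183]
tool_rot: [-3.126, -0.306, 0.005]
contact_force: [0.2, -0.6, -3.1]
opening: 0.0383
grip_force: 62.1
```

carry_out --moves '[{"x": 0.38,"y": 0.95,"z": 0,"turn": 0},{"x": 0.38,"y": 0.95,"z": 0,"turn": 0},{"x": 0.2,"y": 0.81,"z": 0,"turn": 0},{"x": 0,"y": 0,"z": 0,"turn": -0.1},{"x": 0,"y": 0,"z": 0,"turn": -0.095},{"x": 0,"y": 0,"z": 0,"turn": 0},{"x": 0,"y": 0,"z": 0,"turn": 0},{"x": 0,"y": 0,"z": 0,"turn": 0}]'

```text
t: 27.65
tool_pos: [0.6183, -0.1412, 0.1196]
tool_rot: [-3.082, -0.608, 0.002]
contact_force: [0.2, 0.5, -1.0]
opening: 0.0387
grip_force: 62.0
```

Run:
```python
from h import *
go(.618,-.141,.0105,np.radians(112.4))
look('w10.png',(.618,-.141,.004),.004,'felt')
```

```text
shift units [-0.   -0.01  4.37] t 27.6
turn -0.002 alt 3.14 q6 0.8396269501943854
w10.png uv [255. 186.] ctr [ 580.2 -156.6] size [360.4 547.5] ang 22.4
```

View pics/w10.png

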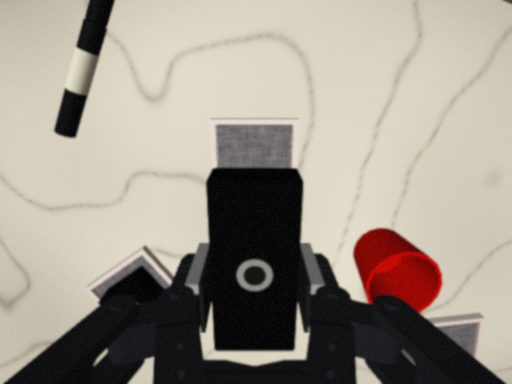

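The plate is aligned with the oblong tray at u≈255, and the pot and pen are clear. Lowering.

carry_out --moves '[{"x": 0,"y": 0,"z": 0.4,"turn": 0},{"x": 0,"y": 0,"z": 0.9,"turn": 0},{"x": 0,"y": 0,"z": 0.9,"turn": 0},{"x": 0,"y": 0,"z": 0.9,"turn": 0},{"x": 0,"y": 0,"z": 0.6,"turn": 0},{"x": 0,"y": 0,"z": 0.4,"turn": 0},{"x": 0,"y": 0,"z": 0.14,"turn": 0},{"x": 0,"y": 0,"z": 0,"turn": 0}]'

```text
t: 28.5
tool_pos: [0.6187, -0.1411, 0.0145]
tool_rot: [3.082, 0.61, 0.0]
contact_force: [-0.9, -0.5, -2.1]
opening: 0.0386
grip_force: 62.1
```

carry_out --moves '[{"x": 0,"y": 0,"z": 0.04,"turn": 0},{"x": 0,"y": 0,"z": 0.04,"turn": 0},{"x": 0,"y": 0,"z": 0.03,"turn": 0},{"x": 0,"y": 0,"z": 0.03,"turn": 0},{"x": 0,"y": 0,"z": 0,"turn": 0},{"x": 0,"y": 0,"z": 0,"turn": 0},{"x": 0,"y": 0,"z": 0,"turn": 0},{"x": 0,"y": 0,"z": 0,"turn": 0}]'

```text
t: 29.3
tool_pos: [0.6186, -0.1411, 0.0111]
tool_rot: [3.082, 0.61, 0.0]
contact_force: [-0.5, -0.1, -2.0]
opening: 0.0383
grip_force: 62.1
```

carry_out --moves '[{"x": 0,"y": 0,"z": 0.03,"turn": 0},{"x": 0,"y": 0,"z": 0.03,"turn": 0},{"x": 0,"y": 0,"z": 0,"turn": 0},{"x": 0,"y": 0,"z": 0,"turn": 0},{"x": 0,"y": 0,"z": 0,"turn": 0},{"x": 0,"y": 0,"z": 0,"turn": 0},{"x": 0,"y": 0,"z": 0,"turn": 0},{"x": 0,"y": 0,"z": 0,"turn": 0}]'

```text
t: 30.1
tool_pos: [0.6188, -0.1412, 0.0105]
tool_rot: [3.082, 0.61, 0.0]
contact_force: [-3.6, 0.7, 5.2]
opening: 0.0384
grip_force: 62.9
```

carry_out --moves '[{"x": 0,"y": 0,"z": 0,"turn": 0},{"x": 0,"y": 0,"z": 0,"turn": 0},{"x": 0,"y": 0,"z": 0,"turn": 0},{"x": 0,"y": 0,"z": 0,"turn": 0},{"x": 0,"y": 0,"z": 0,"turn": 0},{"x": 0,"y": 0,"z": 0,"turn": 0},{"x": 0,"y": 0,"z": -0.2,"turn": 0},{"x": 0,"y": 0,"z": -0.5,"turn": 0}]' --grip 75

```text
t: 30.9
tool_pos: [0.6175, -0.1407, 0.0263]
tool_rot: [-3.08, -0.61, 0.004]
contact_force: [-0.7, -1.0, -0.6]
opening: 0.075
grip_force: 0.0
```

carry_out --moves '[{"x": 0,"y": 0,"z": -1,"turn": 0},{"x": 0,"y": 0,"z": -1,"turn": 0},{"x": 0,"y": 0,"z": -1,"turn": 0},{"x": 0,"y": 0,"z": -1,"turn": 0},{"x": 0,"y": 0,"z": 0,"turn": 0},{"x": 0,"y": 0,"z": 0,"turn": 0},{"x": 0,"y": 0,"z": 0,"turn": 0},{"x": 0,"y": 0,"z": 0,"turn": 0}]' --grip 85

```text
t: 31.7
tool_pos: [0.6176, -0.1408, 0.1253]
tool_rot: [-3.08, -0.61, 0.004]
contact_force: [-0.3, -1.0, -0.4]
opening: 0.0849
grip_force: 0.0
```

Run:
```python
from h import *
bush('w11.png',(.618,-.141),.026)
go(.619,.134,.125,np.radians(123.5))
```

```text
w11.png uv [256. 191.] ctr [ 618.1 -141.4] size [7.4 7.8] ang 22.4
plate [ 619.9 -140.4] [89.3 39.5] 22.4
shift units [  4.24 -10.14   0.02] t 31.8
turn -0.194 alt 2.948 q6 0.8385317186466841
```

carry_out --moves '[{"x": 0.4,"y": -0.95,"z": 0,"turn": 0},{"x": 0.4,"y": -0.95,"z": 0,"turn": 0},{"x": 0.4,"y": -0.95,"z": 0,"turn": 0},{"x": 0.4,"y": -0.95,"z": 0,"turn": 0},{"x": 0.4,"y": -0.95,"z": 0,"turn": 0},{"x": 0.4,"y": -0.95,"z": 0,"turn": 0},{"x": 0.4,"y": -0.95,"z": 0,"turn": 0},{"x": 0.4,"y": -0.95,"z": 0,"turn": 0}]'

```text
t: 32.55
tool_pos: [0.6196, 0.0661, 0.126]
tool_rot: [-3.081, -0.61, 0.003]
contact_force: [-0.4, -0.7, -0.0]
opening: 0.0854
grip_force: 0.0
```

carry_out --moves '[{"x": 0.4,"y": -0.95,"z": 0,"turn": 0},{"x": 0.4,"y": -0.95,"z": 0,"turn": 0},{"x": 0.24,"y": -0.64,"z": 0,"turn": 0},{"x": 0,"y": 0,"z": 0,"turn": -0.1},{"x": 0,"y": 0,"z": 0,"turn": -0.094},{"x": 0,"y": 0,"z": 0,"turn": 0},{"x": 0,"y": 0,"z": 0,"turn": 0},{"x": 0,"y": 0,"z": 0,"turn": 0}]'

```text
t: 33.35
tool_pos: [0.62, 0.1334, 0.1268]
tool_rot: [-3.009, -0.903, 0.001]
contact_force: [1.1, 0.1, -0.1]
opening: 0.0846
grip_force: 0.0
```

Run:
```python
from h import *
bush('w12.png',(.619,.134),.022)
go(.619,.134,.002,np.radians(123.5))
```

```text
w12.png uv [254. 191.] ctr [618.6 133.9] size [8.3 7.2] ang 33.4
plate [620.4 135.2] [63.2 59.7] 33.6
shift units [-0.02 -0.04  5.  ] t 33.4
turn -0.001 alt 3.14 q6 1.082072742961846
```

View pics/w12.png

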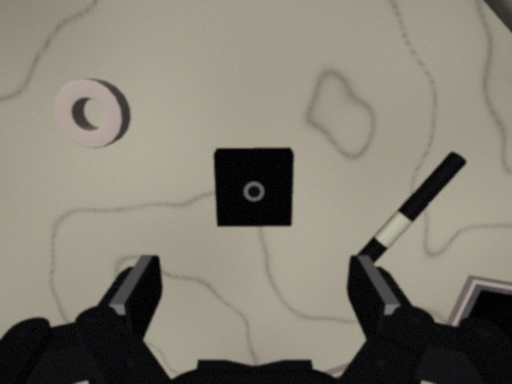

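The large plate is at (254,188), square to the tool. The pen's near end at (365,257) is clear of where the fingers will come down.

carry_out --moves '[{"x": -0.03,"y": -0.04,"z": 1,"turn": 0},{"x": 0,"y": 0,"z": 1,"turn": 0},{"x": 0,"y": 0,"z": 1,"turn": 0},{"x": 0,"y": 0,"z": 1,"turn": 0},{"x": 0,"y": 0,"z": 0.7,"turn": 0},{"x": 0,"y": 0,"z": 0.25,"turn": 0},{"x": 0,"y": 0,"z": 0,"turn": 0},{"x": 0,"y": 0,"z": 0,"turn": 0}]'

```text
t: 34.2
tool_pos: [0.6199, 0.1342, 0.0045]
tool_rot: [3.008, 0.905, 0.003]
contact_force: [-0.1, 0.4, -0.2]
opening: 0.0847
grip_force: 0.0
```

carry_out --moves '[{"x": 0,"y": 0,"z": 0,"turn": 0},{"x": 0,"y": 0,"z": 0,"turn": 0},{"x": 0,"y": 0,"z": 0,"turn": 0},{"x": 0,"y": 0,"z": 0,"turn": 0},{"x": 0,"y": 0,"z": 0,"turn": 0},{"x": 0,"y": 0,"z": 0,"turn": 0},{"x": 0,"y": 0,"z": 0,"turn": 0},{"x": 0,"y": 0,"z": 0,"turn": 0}]' --grip 50

```text
t: 35.0
tool_pos: [0.6204, 0.1342, 0.0053]
tool_rot: [3.008, 0.905, 0.005]
contact_force: [0.2, -0.7, 6.4]
opening: 0.0604
grip_force: 67.6
```

carry_out --moves '[{"x": 0,"y": 0,"z": -0.3,"turn": 0},{"x": 0,"y": 0,"z": -0.7,"turn": 0},{"x": 0,"y": 0,"z": -1,"turn": 0},{"x": 0,"y": 0,"z": -1,"turn": 0},{"x": 0,"y": 0,"z": -1,"turn": 0},{"x": 0,"y": 0,"z": -0.8,"turn": 0},{"x": 0,"y": 0,"z": 0,"turn": 0},{"x": 0,"y": 0,"z": 0,"turn": 0}]'

```text
t: 35.8
tool_pos: [0.6188, 0.1341, 0.1237]
tool_rot: [3.008, 0.906, 0.001]
contact_force: [-1.1, 0.0, -3.5]
opening: 0.0603
grip_force: 66.8
```

Run:
```python
from h import *
go(.522,-.377,.12,np.radians(118.9))
```

```text
shift units [-14.51  14.91   0.15] t 35.8
turn 0.08 alt -3.061 q6 1.0819117880248956
```

carry_out --moves '[{"x": -0.5,"y": 0.5,"z": 0,"turn": 0},{"x": -0.93,"y": 0.96,"z": 0,"turn": 0},{"x": -0.93,"y": 0.96,"z": 0,"turn": 0},{"x": -0.93,"y": 0.96,"z": 0,"turn": 0},{"x": -0.93,"y": 0.96,"z": 0,"turn": 0},{"x": -0.93,"y": 0.96,"z": 0,"turn": 0},{"x": -0.93,"y": 0.96,"z": 0,"turn": 0},{"x": -0.93,"y": 0.96,"z": 0,"turn": 0}]'

```text
t: 36.6
tool_pos: [0.5702, -0.1149, 0.1212]
tool_rot: [-3.007, -0.904, 0.005]
contact_force: [0.3, -0.4, -1.7]
opening: 0.0608
grip_force: 66.7
```

carry_out --moves '[{"x": -0.93,"y": 0.96,"z": 0,"turn": 0},{"x": -0.93,"y": 0.96,"z": 0,"turn": 0},{"x": -0.93,"y": 0.96,"z": 0,"turn": 0},{"x": -0.93,"y": 0.96,"z": 0,"turn": 0},{"x": -0.93,"y": 0.96,"z": 0,"turn": 0},{"x": -0.93,"y": 0.96,"z": 0,"turn": 0},{"x": -0.93,"y": 0.96,"z": 0,"turn": 0},{"x": -0.6,"y": 0.6,"z": 0,"turn": 0.08}]'

```text
t: 37.4
tool_pos: [0.5227, -0.366, 0.1211]
tool_rot: [-3.041, -0.778, 0.004]
contact_force: [1.2, -0.7, -1.1]
opening: 0.0604
grip_force: 66.7
```

Run:
```python
from h import *
go(.522,-.377,.009,np.radians(118.9))
look('w13.png',(.522,-.377,.004),.004,'felt')
```

```text
shift units [-0.23  0.39  4.48] t 37.4
turn -0.004 alt 3.138 q6 0.3433098018736579
w13.png uv [267. 192.] ctr [ 498.6 -516. ] size [382.6  81. ] ang 77.2
```

View pics/w13.png

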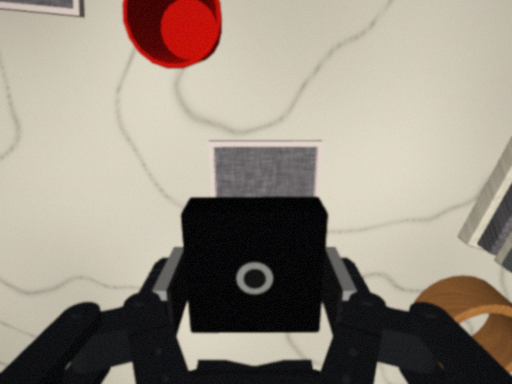

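The tray is at (266,~190), where I expected it. I'll correct the offset and lower.

carry_out --moves '[{"x": -0.27,"y": 0.38,"z": 0.3,"turn": 0},{"x": 0,"y": 0,"z": 0.9,"turn": 0},{"x": 0,"y": 0,"z": 0.9,"turn": 0},{"x": 0,"y": 0,"z": 0.9,"turn": 0},{"x": 0,"y": 0,"z": 0.6,"turn": 0},{"x": 0,"y": 0,"z": 0.4,"turn": 0},{"x": 0,"y": 0,"z": 0.25,"turn": 0},{"x": 0,"y": 0,"z": 0,"turn": 0}]'

```text
t: 38.25
tool_pos: [0.5236, -0.3751, 0.0163]
tool_rot: [-3.041, -0.785, 0.001]
contact_force: [-0.4, 0.3, -1.2]
opening: 0.0604
grip_force: 66.7
```

carry_out --moves '[{"x": 0,"y": 0,"z": 0.04,"turn": 0},{"x": 0,"y": 0,"z": 0.04,"turn": 0},{"x": 0,"y": 0,"z": 0.03,"turn": 0},{"x": 0,"y": 0,"z": 0,"turn": 0},{"x": 0,"y": 0,"z": 0,"turn": 0},{"x": 0,"y": 0,"z": 0,"turn": 0},{"x": 0,"y": 0,"z": 0,"turn": 0},{"x": 0,"y": 0,"z": 0,"turn": 0}]'

```text
t: 39.05
tool_pos: [0.5239, -0.3755, 0.0143]
tool_rot: [3.042, 0.785, -0.0]
contact_force: [-0.2, 1.0, -1.8]
opening: 0.06
grip_force: 66.7
```

carry_out --moves '[{"x": 0,"y": 0,"z": 0.05,"turn": 0},{"x": 0,"y": 0,"z": 0.05,"turn": 0},{"x": 0,"y": 0,"z": 0.05,"turn": 0},{"x": 0,"y": 0,"z": 0.03,"turn": 0},{"x": 0,"y": 0,"z": 0,"turn": 0},{"x": 0,"y": 0,"z": 0,"turn": 0},{"x": 0,"y": 0,"z": 0,"turn": 0},{"x": 0,"y": 0,"z": 0,"turn": 0}]'

```text
t: 39.85
tool_pos: [0.5239, -0.3755, 0.0099]
tool_rot: [3.042, 0.785, 0.0]
contact_force: [0.3, 0.1, -1.2]
opening: 0.0604
grip_force: 66.8
```

carry_out --moves '[{"x": 0,"y": 0,"z": 0.03,"turn": 0},{"x": 0,"y": 0,"z": 0,"turn": 0},{"x": 0,"y": 0,"z": 0,"turn": 0},{"x": 0,"y": 0,"z": 0,"turn": 0},{"x": 0,"y": 0,"z": 0,"turn": 0},{"x": 0,"y": 0,"z": 0,"turn": 0},{"x": 0,"y": 0,"z": 0,"turn": 0},{"x": 0,"y": 0,"z": 0,"turn": 0}]'

```text
t: 40.65
tool_pos: [0.524, -0.3756, 0.0093]
tool_rot: [3.042, 0.785, 0.0]
contact_force: [-0.9, 0.2, 1.6]
opening: 0.0605
grip_force: 67.2
```

Contact. Releasing, lifting clear and checking.

carry_out --moves '[{"x": 0,"y": 0,"z": 0,"turn": 0},{"x": 0,"y": 0,"z": 0,"turn": 0},{"x": 0,"y": 0,"z": 0,"turn": 0},{"x": 0,"y": 0,"z": 0,"turn": 0},{"x": 0,"y": 0,"z": 0,"turn": 0},{"x": 0,"y": 0,"z": 0,"turn": 0},{"x": 0,"y": 0,"z": -0.2,"turn": 0},{"x": 0,"y": 0,"z": -0.5,"turn": 0}]' --grip 85

```text
t: 41.45
tool_pos: [0.523, -0.3747, 0.0258]
tool_rot: [-3.04, -0.784, 0.002]
contact_force: [-0.5, 0.1, 0.2]
opening: 0.0854
grip_force: 0.0
```

carry_out --moves '[{"x": 0,"y": 0,"z": -1,"turn": 0},{"x": 0,"y": 0,"z": -1,"turn": 0},{"x": 0,"y": 0,"z": -1,"turn": 0},{"x": 0,"y": 0,"z": -1,"turn": 0},{"x": 0,"y": 0,"z": -1,"turn": 0},{"x": 0,"y": 0,"z": -1,"turn": 0},{"x": -1,"y": 0,"z": -1,"turn": 0},{"x": -1,"y": 0,"z": -1,"turn": 0}]'

```text
t: 42.25
tool_pos: [0.48, -0.3996, 0.2291]
tool_rot: [3.04, 0.786, 0.001]
contact_force: [0.8, 0.1, -0.7]
opening: 0.085
grip_force: 0.0
```

carry_out --moves '[{"x": -1,"y": 0.8,"z": 0,"turn": 0},{"x": -1,"y": 0.8,"z": 0,"turn": 0},{"x": -1,"y": 0.8,"z": 0,"turn": 0},{"x": -1,"y": 0.8,"z": 0,"turn": 0},{"x": -1,"y": 0.8,"z": 0,"turn": 0},{"x": -1,"y": 0.8,"z": 0,"turn": 0},{"x": 0,"y": 0,"z": 0,"turn": 0},{"x": 0,"y": 0,"z": 0,"turn": 0}]'

```text
t: 43.05
tool_pos: [0.4066, -0.5775, 0.2274]
tool_rot: [3.042, 0.783, 0.001]
contact_force: [0.3, 0.5, -1.1]
opening: 0.0851
grip_force: 0.0
```

Run:
```python
from h import *
C,im=pic('top','top1.png');cv2.imwrite('pics/topd.png',cv2.resize(im[110:310,40:440,::-1],(800,400),interpolation=cv2.INTER_CUBIC))
```

```text
(no output)
```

View pics/topd.png

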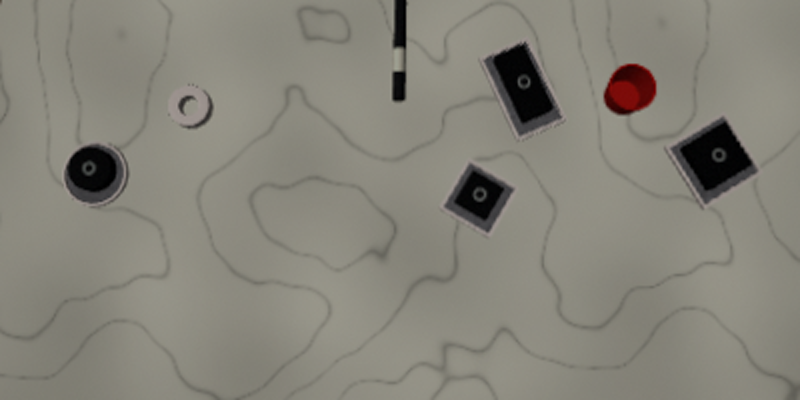

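All four plates lie inside their own trays (crop pixels (89,168), (480,195), (524,82), (718,155)). The pen and pot have not moved, so I'm handing in.

```bash
python3 -c "
from station import ctrl
print(ctrl.finish_job())"
```

```text
the job is handed in; nothing more can be done
None
```

All four plates were set down in their matching trays, bush side up, with the pen and pot unmoved in the last top picture; the job was handed in at about 43 s, and no verdict came back.

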